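Find the loose bolt and hold its cap open

TASK

One of the three bolts on the green feed unit has come loose: tap the bolt heads down from above, one after the other, until you find the one that sinks, and only then pinch the red lug of that bolt's own yellow cap and swing the cap open to 45 degrees or more. Finish while still holding that cap open in the gripper, keeping still, so that a colleague can take the bolt out; leave the other caps shut and the things on the bench where they are.

Things in the scene. Friction and masses are not known exactly. Their poses are not given: they have to be found in the camera images.
- unit: green cast feed unit, fixed to the bench, 150 mm (its x) by 360 mm (its y) and 70 mm high; a black feed roller on bearing blocks adds 85 mm on its +x side, at most 63 mm high. Origin under the centre of the case; x points away from the robot across the case, y along the row of bolts to the left, z up. The three bolts stand in a row on top, 110 mm apart: left (+y), middle, right (-y).
- bolt_left_top (a point): centre of the top of the left bolt's hexagonal steel head (27 mm wide over its corners, 16 mm high), 100 mm above the bench while it has not sunk
- bolt_left (a joint): how far the left bolt has sunk, m: 0 at the start. A tight bolt stands firm (gives under 1 mm); the loose one slides down against about 3 N of friction to a stop at 0.008 and stays down. All look alike and none sinks by itself.
- cap_left (a joint): opening angle of the left bolt's cap, rad: 0 shut (level), at most 1.3. The cap is a yellow frame, 56 mm wide and 5 mm thick, lying around the bolt below its head, hinged at the edge nearer the robot; its far edge swings up and back towards the robot. A weak spring and its weight (about 2 N at the lug) shut it when let go.
- cap_left_hinge (a point): middle of the left cap's hinge axis, which runs along the unit's y; it lies 42 mm from the bolt's axis on the robot's side, 76.5 mm above the bench
- cap_left_lug (a point): grip point in the left cap's red upright lug, at the cap's far edge: 10 mm thick along the unit's y, 20 mm along x, its top 17 mm above this point when shut. The point lies 88 mm from the hinge axis along the cap and 25 mm above the cap's plane (31.5 mm above the unit's top when shut).
- bolt_middle_top (a point): centre of the top of the middle bolt's hexagonal steel head (27 mm wide over its corners, 16 mm high), 100 mm above the bench while it has not sunk
- bolt_middle (a joint): how far the middle bolt has sunk, m: 0 at the start. A tight bolt stands firm (gives under 1 mm); the loose one slides down against about 3 N of friction to a stop at 0.008 and stays down. All look alike and none sinks by itself.
- cap_middle (a joint): opening angle of the middle bolt's cap, rad: 0 shut (level), at most 1.3. The cap is a yellow frame, 56 mm wide and 5 mm thick, lying around the bolt below its head, hinged at the edge nearer the robot; its far edge swings up and back towards the robot. A weak spring and its weight (about 2 N at the lug) shut it when let go.
- cap_middle_hinge (a point): middle of the middle cap's hinge axis, which runs along the unit's y; it lies 42 mm from the bolt's axis on the robot's side, 76.5 mm above the bench
- cap_middle_lug (a point): grip point in the middle cap's red upright lug, at the cap's far edge: 10 mm thick along the unit's y, 20 mm along x, its top 17 mm above this point when shut. The point lies 88 mm from the hinge axis along the cap and 25 mm above the cap's plane (31.5 mm above the unit's top when shut).
- bolt_right_top (a point): centre of the top of the right bolt's hexagonal steel head (27 mm wide over its corners, 16 mm high), 100 mm above the bench while it has not sunk
- bolt_right (a joint): how far the right bolt has sunk, m: 0 at the start. A tight bolt stands firm (gives under 1 mm); the loose one slides down against about 3 N of friction to a stop at 0.008 and stays down. All look alike and none sinks by itself.
- cap_right (a joint): opening angle of the right bolt's cap, rad: 0 shut (level), at most 1.3. The cap is a yellow frame, 56 mm wide and 5 mm thick, lying around the bolt below its head, hinged at the edge nearer the robot; its far edge swings up and back towards the robot. A weak spring and its weight (about 2 N at the lug) shut it when let go.
- cap_right_hinge (a point): middle of the right cap's hinge axis, which runs along the unit's y; it lies 42 mm from the bolt's axis on the robot's side, 76.5 mm above the bench
- cap_right_lug (a point): grip point in the right cap's red upright lug, at the cap's far edge: 10 mm thick along the unit's y, 20 mm along x, its top 17 mm above this point when shut. The point lies 88 mm from the hinge axis along the cap and 25 mm above the cap's plane (31.5 mm above the unit's top when shut).
- paint_jar: grey screw-top paint jar, 80 mm across, 85 tall; loose, a bystander. Origin at its underside, z up
- flask: dark steel drinking flask, 72 mm across, 200 tall; loose, a bystander. Origin at its underside, z up
- varnish_can: metal can, 84 mm across, 100 tall; loose, a bystander. Origin at its underside, z up
- screwdriver: orange-handled screwdriver lying down, beside the unit's left end; loose, a bystander. Origin at its underside
- wrench: steel wrench lying down, beside the unit's right end; loose, a bystander. Origin at its underside
- parts_bowl: small steel bowl, 90 mm across, 40 tall; loose, a bystander. Origin at its underside, z up
- tape_roll: blue disc-shaped roll, 70 mm across, 24 tall; loose, a bystander. Origin at its underside, z up

How it is judged:
On the way, in this order (a step that is already met when the one before it is completed fails the run):
1. the loose bolt has been found: it has been pushed down more than 5 mm (value of joint any of bolt_left, bolt_middle, bolt_right above 0.005 m), for 0.2 s.
2. the cap of that bolt is swung open more than 0.7 rad (((value of joint bolt_left above 0.005 m and value of joint cap_left above 0.7 rad) or (value of joint bolt_middle above 0.005 m and value of joint cap_middle above 0.7 rad) or (value of joint bolt_right above 0.005 m and value of joint cap_right above 0.7 rad))), for 0.2 s.
At the end, for the whole second after the job is handed in: The loose bolt is down more than 5 mm, its own cap is open more than 0.7 rad (40 degrees), still and touched by the fingers with more than 0.5 N; both other caps are within 0.15 rad of shut ((((value of joint bolt_left above 0.005 m and value of joint cap_left above 0.7 rad) and contact force between the fingers and cap_left above 0.5 N and velocity of joint cap_left between -0.3 and 0.3 rad/s and value of joint each of cap_middle, cap_right below 0.15 rad) or ((value of joint bolt_middle above 0.005 m and value of joint cap_middle above 0.7 rad) and contact force between the fingers and cap_middle above 0.5 N and velocity of joint cap_middle between -0.3 and 0.3 rad/s and value of joint each of cap_left, cap_right below 0.15 rad) or ((value of joint bolt_right above 0.005 m and value of joint cap_right above 0.7 rad) and contact force between the fingers and cap_right above 0.5 N and velocity of joint cap_right between -0.3 and 0.3 rad/s and value of joint each of cap_left, cap_middle below 0.15 rad))); the arm keeps its last pose, push and grip.
It fails at once if a cap was opened more than 0.3 rad although its bolt had not been pushed down ((value of joint cap_left above 0.3 rad and value of joint bolt_left below 0.003 m) or (value of joint cap_middle above 0.3 rad and value of joint bolt_middle below 0.003 m) or (value of joint cap_right above 0.3 rad and value of joint bolt_right below 0.003 m)).
It fails at once if a bystander was shifted more than 30 mm (distance of any of paint_jar, flask, varnish_can, screwdriver, wrench, parts_bowl, tape_roll from where it was at the start of the episode above 0.03 m).
It fails at once if an upright bystander was tipped over (angle between any of paint_jar, flask, varnish_can, parts_bowl, tape_roll's own z axis and vertical above 0.5 rad).
It also fails if it takes over 45 s, if anything falls off the work surface, if the arm or the gripper's body presses on something with over 40 N, if the wrist force passes 120 N, or if a joint passes its speed limit or range.

ROBOT

A 6-joint arm with a two-finger parallel gripper is mounted at the origin on the work surface. World frame = base frame: x ahead of the robot, y to its left, z up, the work surface at z = 0. Lengths are in m, angles in rad, forces in N, time in s.
With the tool pointing down it reaches from about 0.375 to 0.9 m from the base axis. Payload 3.1 kg.
Tool frame: the origin (TCP) lies at the very end of the fingers, on their centre line; the grasp point (between the pads) lies 19 mm behind it (manip.hold_point_z is the distance from the TCP to the grasp point, in m); y points along the fingers, z is the direction in which the jaws open and shut, and the axes are right-handed (so a half turn about y gives the same grasp; the last joint's range is limited). The gripper opens to 85 mm and grips with 20 to 120 N. Pads are 22 mm wide; open, the fingers measure 114 mm over their backs; the gripper's body (76 mm by 85 mm) begins 54 mm behind the grasp point. The pads swing forward as they close: fully open they stand 13 mm farther back than shut.
Start: joints at [1.141, 0.527, 1.433, -0, 1.181, -0.178], TCP at [0.156, 0.605, 0.231] pointing down, gripper open.
Joint ranges: [-3.08, 3.08], [-0.75, 2.2], [0.22, 2.44], [-1.43, 4.57], [0, 2.65], [-2.85, 2.85]. Speed limits (rad/s): [2.79, 2.79, 3.14, 3.14, 3.14, 3.14].

INTERFACE

Orientations are given as a unit quaternion [x, y, z, w].
In Python, from station import manip, eyes, workorder gives the robot as it stands. The module is installed in compiled form; this text tells all that it offers.
- The arm moves only by the shell command python3 -m jog 'ROWS' [OPENING] [FORCE]. ROWS is JSON, a list of rows, each a list of 2 entries, a list of its own where there are three numbers: the shift along the tool's x, y, z in cm, then the turn about the tool's y in rad. A call has 1 to 20 rows; each row is the pose to reach, as a shift and turn from the pose commanded when the call began, along the tool's axes at that moment; what a row does not reach only later rows make up. A row lasts 1/12 s, in which the tool goes at most 41.7 mm and 7.16 degrees, less where a joint would pass 70% of its speed; a pose out of reach is approached as far as the arm can. A call with a gripper value outside its range is refused whole. OPENING is the finger opening in cm, from 0 to 8.54, set as the call begins (- or left out, the last holds). The fingers move at their own pace and stop on an object; FORCE is the grip in N (left out, the last holds). Time passes only in rows, so rows that repeat a pose let the fingers close. It gives the time, the measured TCP pose, the force and the opening at its end, in the units of the state.
- manip.sense(): the state, without advancing time (a new reading comes with each control period).
- eyes.snapshot(name): name is "side" or "top"; returns a dict with "frame" (384x512x3 uint8, red, green, blue), "vfov" (degrees; the focal length in pixels is half the picture's height over the tangent of half this angle, whatever the lens; pixels are square), "cx", "cy" (the principal point, pixels), "rvec" (rotation vector, rad) and "tvec" (3), from world to camera coordinates, as OpenCV has them. Camera axes: x right, y down, z forward; pixel columns grow to the right and rows downward; lengths in m; the calibration is good to about 2 mm. A picture is of the moment at which its call begins. There is no depth.
- workorder.sign_off(): hands the job in, once; it reports no verdict.
The state is a dict: "t": time; "q": joint angles; "qd": joint speeds; "tau": joint torques, N m; "tcp_pos": TCP position; "tool_rot": TCP orientation; "force": force on the tool from outside, world axes, zero at the start; "ft_torque": the same for the moment, N m; "finger_gap": opening from 0.0 (shut) to 1.0 (fully open).
Only numpy, scipy, OpenCV 4.12 (cv2) and the standard library are available. Lean on these libraries where they do the work, as an engineer would, in place of code of your own. Each camera call takes 0.05 s, during which the arm holds its last target. There are 200 camera calls.

## Working session

There is one attempt and no reset: what is moved stays moved. The work goes in short steps, Python scripts to look and compute and a shell command to move; the robot and the scene stay as the last step left them, time stands still between calls to the robot, and variables do not carry over. Pictures are saved under pics/ and viewed, about 8 in all and at most 12, crops included, and the job is handed in when it is done.

```bash
mkdir -p pics; python3 - <<'E'
from station import manip, eyes
import cv2, json
s=manip.sense(); print(s, manip.hold_point_z)
for n in("top","side"):
    d=eyes.snapshot(n); cv2.imwrite(f"pics/{n}0.png",d["frame"][:,:,::-1])
    print({k:v for k,v in d.items() if k!="frame"})
E
```

```text
{'t': 0.0, 'q': array([ 1.14050876e+00,  5.28454029e-01,  1.43394022e+00,  1.05084893e-05,
        1.18140915e+00, -1.78489632e-01]), 'qd': array([-0.00136275,  0.00074774, -0.00135128, -0.0025158 ,  0.00277902,
       -0.00066202]), 'tau': array([ 6.57410292e-04, -4.42348981e+01, -1.78023577e+01, -1.64447497e-04,
        8.43127171e-03,  7.79646854e-06]), 'tcp_pos': array([0.15536537, 0.60461904, 0.23032903]), 'tool_rot': array([ 0.70225421, -0.0890279 ,  0.08855283, -0.7007649 ]), 'force': array([-0.5464824 , -0.03219318, -0.15620924]), 'ft_torque': array([-0.00546726, -0.03019342, -0.01858407]), 'finger_gap': 1.000950335653968} 0.0187
{'vfov': 57.157378027095746, 'cx': 249.2071643707958, 'cy': 196.7869830456585, 'rvec': array([ 2.17788199, -2.12129512,  0.18759726]), 'tvec': array([-0.04463966,  0.51552226,  0.98214224])}
{'vfov': 46.108778706342285, 'cx': 257.62418751492015, 'cy': 188.88175490660834, 'rvec': array([ 2.30663155, -0.78660538,  0.27986867]), 'tvec': array([-0.42482537,  0.27973879,  1.4927042 ])}
```

View pics/top0.png

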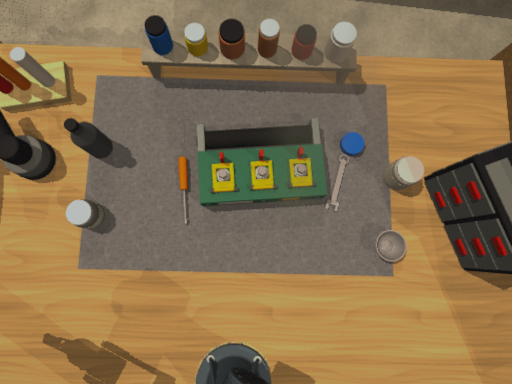

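View pics/side0.png

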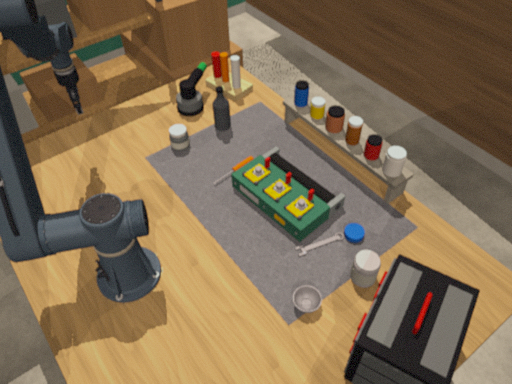

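Top view: bolts near (223,175), (262,174), (301,171), with red lugs just above them at (221,157), (261,154), (300,153). The screwdriver is on the left of the unit, the wrench and tape on the right. The side view shows the same three bolts near (257,172), (278,188), (300,206).

```bash
cat > h.py <<'E'
import numpy as np, cv2
from station import manip, eyes
from scipy.spatial.transform import Rotation as R
def cam(d):
    h=d["frame"].shape[0]; f=h/2/np.tan(np.radians(d["vfov"]/2))
    return np.array([[f,0,d["cx"]],[0,f,d["cy"]],[0,0,1]]), cv2.Rodrigues(d["rvec"])[0], d["tvec"]
def ray(d,uv,z):
    K,Rm,t=cam(d); c=-Rm.T@t; v=Rm.T@np.linalg.inv(K)@[uv[0],uv[1],1]
    return c+v*(z-c[2])/v[2]
def proj(d,p):
    K,Rm,t=cam(d); q=K@(Rm@np.asarray(p)+t); return q[:2]/q[2]
def tri(d1,u1,d2,u2):
    P=[K@np.c_[Rm,t] for K,Rm,t in (cam(d1),cam(d2))]
    X=cv2.triangulatePoints(P[0],P[1],np.float64(u1),np.float64(u2)).ravel(); return X[:3]/X[3]
def blobs(m,amin,n=None):
    k,l,s,c=cv2.connectedComponentsWithStats(m.astype(np.uint8))
    return sorted([(s[i][4],c[i],l==i,s[i]) for i in range(1,k) if s[i][4]>=amin],key=lambda b:b[1][0])
def hsv(d): return cv2.cvtColor(d["frame"],cv2.COLOR_RGB2HSV)
def local(T,p):  # offset to world point p in tool axes, cm
    return None
E
python3 - <<'E'
from h import *
box={"top":(195,140,330,210),"side":(230,145,335,240)}
D={};res={}
for n in box:
    d=D[n]=eyes.snapshot(n); H=hsv(d); x0,y0,x1,y1=box[n]
    roi=np.zeros(H.shape[:2],bool); roi[y0:y1,x0:x1]=1
    h,s,v=[H[...,i].astype(int) for i in range(3)]
    red=roi&((h<8)|(h>172))&(s>130)&(v>60)
    yel=roi&(h>20)&(h<35)&(s>120)&(v>90)
    grn=roi&(h>60)&(h<95)&(s>80)
    for nm,m,a in(("red",red,8),("yel",yel,60)):
        b=blobs(m,a); res[n,nm]=b
        print(n,nm,[(int(q[0]),q[1].round(1),q[3][:4]) for q in b])
    # bolt: non-yellow non-green inside hull of yellow
    bl=[]
    for q in res[n,"yel"]:
        hull=cv2.convexHull(np.argwhere(q[2])[:,::-1].astype(np.int32)); mm=np.zeros(H.shape[:2],np.uint8); cv2.fillConvexPoly(mm,hull,1)
        g=blobs((mm>0)&(s<90)&roi,15); g=max(g,key=lambda z:z[0]); bl.append(g[1]); print(n,"bolt",g[0],g[1].round(1),g[3][:4])
    res[n,"bolt"]=bl
    cr=d["frame"][y0-5:y1+5,x0-5:x1+5,::-1]; cv2.imwrite(f"pics/{n}crop.png",cv2.resize(cr,None,fx=5,fy=5,interpolation=cv2.INTER_CUBIC))
for i in range(3):
    print("bolt",tri(D["top"],res["top","bolt"][i],D["side"],res["side","bolt"][i]).round(4), ray(D["top"],res["top","bolt"][i],.098).round(4))
    a,b=res["top","red"][i],res["side","red"][i]
    print("lug",tri(D["top"],a[1],D["side"],b[1]).round(4), ray(D["top"],a[1],.11).round(4))
a=np.hstack([cv2.resize(cv2.imread(f"pics/{n}crop.png"),(400,300)) for n in box]); cv2.imwrite("pics/both.png",a)
E
```

```text
top red [(37, array([221.5, 157.1]), array([220, 152,   4,  11], dtype=int32)), (47, array([260.8, 154.6]), array([259, 149,   5,  12], dtype=int32)), (36, array([300.1, 150.8]), array([298, 147,   5,   9], dtype=int32))]
top yel [(451, array([222.8, 178.2]), array([212, 163,  23,  30], dtype=int32)), (455, array([261.9, 175.6]), array([250, 160,  24,  30], dtype=int32)), (441, array([300.5, 173.4]), array([289, 158,  24,  29], dtype=int32))]
top bolt 143 [222.5 174.6] [217 169  13  12]
top bolt 143 [261.3 172. ] [255 166  13  13]
top bolt 146 [300.2 169.5] [294 164  13  12]
side red [(52, array([267.3, 161.8]), array([265, 157,   6,  11], dtype=int32)), (60, array([288.2, 176.8]), array([286, 171,   6,  13], dtype=int32)), (59, array([310.6, 193.2]), array([308, 188,   7,  13], dtype=int32))]
side yel [(212, array([256.4, 173.7]), array([244, 164,  27,  19], dtype=int32)), (228, array([277.1, 189.7]), array([264, 179,  28,  20], dtype=int32)), (254, array([298.9, 206.9]), array([286, 195,  28,  22], dtype=int32))]
side bolt 73 [258.  170.9] [253 166  11  10]
side bolt 80 [278.7 186.9] [273 182  12  11]
side bolt 85 [300.9 204.2] [295 199  13  11]
bolt [0.5714 0.0453 0.0845] [0.5674 0.045  0.098 ]
lug [0.618  0.049  0.1001] [0.6138 0.049  0.11  ]
bolt [ 0.5827 -0.0631  0.0825] [ 0.5779 -0.0617  0.098 ]
lug [ 0.6282 -0.0601  0.1033] [ 0.6242 -0.0588  0.11  ]
bolt [ 0.593  -0.173   0.0819] [ 0.5881 -0.1699  0.098 ]
lug [ 0.6405 -0.1686  0.1028] [ 0.6382 -0.1674  0.11  ]
```

```bash
cat >> h.py <<'E'
YAW=0.096; UX=np.array([np.cos(YAW),np.sin(YAW),0]); UY=np.array([-np.sin(YAW),np.cos(YAW),0])
MID=np.array([.580,-.0625,.100])
def bolt(i): return MID+(.11*i)*UY   # i=+1 left,0,-1 right
def to(p):
    s=manip.sense(); T=R.from_quat(s["tool_rot"]).as_matrix()
    z=T[:,2]; a=[]
    for sg in(1,-1):
        w=T.T@(sg*UY); a.append(np.arctan2(w[0],w[2]))  # rot about y by a takes z to sin a x + cos a z
    print("pos",s["tcp_pos"].round(4),"shift cm",(T.T@(np.asarray(p)-s["tcp_pos"])*100).round(2),"turns",np.round(a,3),"F",s["force"].round(2),"q",s["q"].round(2),"t",s["t"],"gap",round(s["finger_gap"],3))
    return T
E
python3 - <<'E'
from h import *
for i in(1,0,-1):
    p=bolt(i); p[2]=.22; T=to(p)
print(T.round(3)); s=manip.sense()
E
```

```text
pos [0.1555 0.6049 0.2307] shift cm [ 53.99   1.12 -43.71] turns [-0.348  2.794] F [0.61 0.32 0.01] q [ 1.14  0.53  1.43 -0.    1.18 -0.18] t 0.2 gap 1.001
pos [0.1555 0.6049 0.2307] shift cm [ 57.74   1.13 -54.06] turns [-0.348  2.794] F [0.61 0.32 0.01] q [ 1.14  0.53  1.43 -0.    1.18 -0.18] t 0.2 gap 1.001
pos [0.1555 0.6049 0.2307] shift cm [ 61.49   1.14 -64.4 ] turns [-0.348  2.794] F [0.61 0.32 0.01] q [ 1.14  0.53  1.43 -0.    1.18 -0.18] t 0.2 gap 1.001
[[ 0.968 -0.001  0.249]
 [-0.249 -0.001  0.968]
 [-0.    -1.    -0.001]]
```

View pics/both.png

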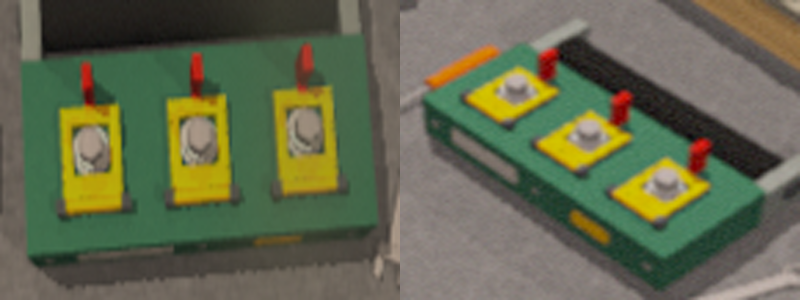

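The crop shows upright red lugs and hex heads on light seats. My grey blobs include the seats, so the triangulated x (at z≈0.083) is the better value and I'll use mid = (0.5825, −0.0632). Next I move above the left bolt with the gripper shut.

```bash
sed -i 's/YAW=0.096/YAW=0.098/; s/\[.580,-.0625,.100\]/[.5825,-.0632,.100]/' h.py
python3 -m jog '[[[54.2,1.1,-43.7],-0.35],[[54.2,1.1,-43.7],-0.35],[[54.2,1.1,-43.7],-0.35],[[54.2,1.1,-43.7],-0.35],[[54.2,1.1,-43.7],-0.35],[[54.2,1.1,-43.7],-0.35],[[54.2,1.1,-43.7],-0.35],[[54.2,1.1,-43.7],-0.35],[[54.2,1.1,-43.7],-0.35],[[54.2,1.1,-43.7],-0.35],[[54.2,1.1,-43.7],-0.35],[[54.2,1.1,-43.7],-0.35],[[54.2,1.1,-43.7],-0.35],[[54.2,1.1,-43.7],-0.35],[[54.2,1.1,-43.7],-0.35],[[54.2,1.1,-43.7],-0.35],[[54.2,1.1,-43.7],-0.35],[[54.2,1.1,-43.7],-0.35],[[54.2,1.1,-43.7],-0.35],[[54.2,1.1,-43.7],-0.35]]' 0 30
python3 - <<'E'
from h import *
p=bolt(1); p[2]=.115; T=to(p); print(T.round(3))
E
```

```text
t: 1.87
tcp_pos: [0.5708, 0.0472, 0.2198]
tool_rot: [-0.706, -0.034, 0.035, 0.707]
force: [-0.1, 0.3, 0.7]
finger_gap: -0.002
pos [0.5708 0.0472 0.2198] shift cm [ 0.1  10.48 -0.11] turns [-0.     3.141] F [-0.09  0.28  0.71] q [-0.11  0.47  1.58  0.    1.09 -1.78] t 1.8667 gap -0.002
[[ 0.995 -0.002 -0.098]
 [ 0.098  0.001  0.995]
 [-0.002 -1.     0.001]]
```

```bash
python3 -m jog '[[[0.1,4,-0.1],0],[[0.1,8,-0.1],0],[[0.1,10.2,-0.1],0],[[0.1,10.6,-0.1],0],[[0.1,10.6,-0.1],0],[[0.1,10.6,-0.1],0]]'
python3 - <<'E'
from h import *
to(bolt(1)); ims=[]
for n,(x0,y0,x1,y1) in {"top":(195,130,335,220),"side":(225,110,345,240)}.items():
    d=eyes.snapshot(n); ims.append(cv2.resize(d["frame"][y0:y1,x0:x1,::-1],(400,int(400*(y1-y0)/(x1-x0))),interpolation=cv2.INTER_CUBIC)[:257]if n=="top" else cv2.resize(d["frame"][y0:y1,x0:x1,::-1],(400,433),interpolation=cv2.INTER_CUBIC))
    print(n,proj(d,manip.sense()["tcp_pos"]).round(1))
ims[0]=cv2.copyMakeBorder(ims[0],0,433-ims[0].shape[0],0,0,cv2.BORDER_CONSTANT)
cv2.imwrite("pics/tap1.png",np.hstack(ims))
E
```

```text
t: 2.37
tcp_pos: [0.5732, 0.047, 0.1154]
tool_rot: [0.706, 0.036, -0.035, -0.706]
force: [0.1, -0.0, -0.3]
finger_gap: -0.0
pos [0.5732 0.047  0.1154] shift cm [-0.16  1.54 -0.06] turns [ 2.00e-03 -3.14e+00] F [ 0.15 -0.03 -0.33] q [-0.11  0.62  1.66  0.    0.86 -1.78] t 2.3667 gap -0.0
top [221.6 170.8]
side [258.1 164.4]
```

View pics/tap1.png

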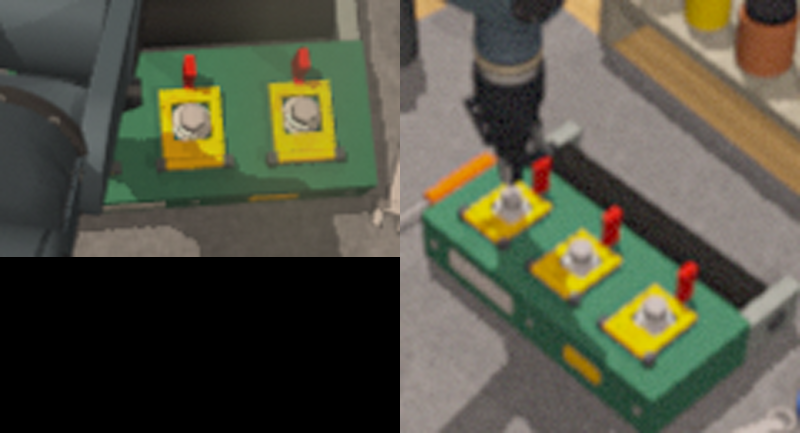

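The side view shows the shut fingertips just above the left bolt head (tip at about pixel (258,164) in the full image), well centred. Pressing gently now.

```bash
python3 -m jog '[[[-0.1,0.6,0],0],[[-0.1,1.1,0],0],[[-0.1,1.3,0],0],[[-0.1,1.5,0],0],[[-0.1,1.6,0],0],[[-0.1,1.7,0],0],[[-0.1,1.8,0],0],[[-0.1,1.8,0],0],[[-0.1,1.8,0],0]]'
python3 -c "
from h import *
to(bolt(1))"
```

```text
t: 3.22
tcp_pos: [0.5716, 0.046, 0.0962]
tool_rot: [-0.706, -0.035, 0.035, 0.706]
force: [-1.3, 0.2, 0.6]
finger_gap: -0.003
pos [0.5716 0.046  0.0962] shift cm [ 0.01 -0.38  0.03] turns [ 0.    -3.141] F [-1.32  0.19  0.6 ] q [-0.11  0.65  1.68 -0.    0.82 -1.78] t 3.2167 gap -0.003
```

```bash
python3 -m jog '[[[0,0.1,0],0],[[0,0.2,0],0],[[0,0.3,0],0],[[0,0.3,0],0]]'
python3 -c "
from h import *
to(bolt(1))"
```

```text
t: 3.55
tcp_pos: [0.5717, 0.046, 0.0931]
tool_rot: [-0.706, -0.035, 0.035, 0.706]
force: [-0.6, -0.2, 0.2]
finger_gap: 0.002
pos [0.5717 0.046  0.0931] shift cm [ 0.   -0.69  0.03] turns [ 0.    -3.141] F [-0.58 -0.17  0.19] q [-0.11  0.65  1.68 -0.    0.81 -1.78] t 3.55 gap 0.002
```

```bash
python3 - <<'E'
from h import *
d=eyes.snapshot("side"); x0,y0,x1,y1=235,120,325,210
print(proj(d,manip.sense()["tcp_pos"]))
cv2.imwrite("pics/tap2.png",cv2.resize(d["frame"][y0:y1,x0:x1,::-1],(595,595),interpolation=cv2.INTER_CUBIC))
E
```

```text
[257.76310536 169.13557892]
```

View pics/tap2.png

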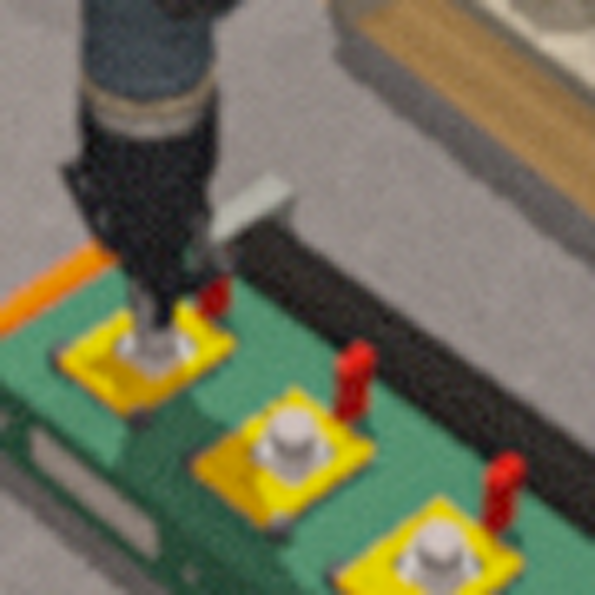

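The fingertips are on the left head, which looks lower than the other two: its top is near crop (155,345), against (293,425) for the middle one. I'll push a little further and look for the stop at about z=0.092.

```bash
python3 -m jog '[[[0,0.1,0],0],[[0,0.2,0],0],[[0,0.3,0],0],[[0,0.3,0],0]]'
python3 -c "
from h import *
to(bolt(1))"
```

```text
t: 3.93
tcp_pos: [0.5721, 0.046, 0.092]
tool_rot: [0.706, 0.035, -0.034, -0.706]
force: [-3.9, 0.4, 12.1]
finger_gap: -0.002
pos [0.5721 0.046  0.092 ] shift cm [-0.03 -0.8   0.03] turns [ 0.    -3.141] F [-3.93  0.37 12.15] q [-0.11  0.65  1.68 -0.    0.81 -1.78] t 3.9333 gap -0.002
```

The stop is at z=0.092, exactly 8 mm below nominal, and the force jumps to 12 N only there. So the left bolt is the loose one. I'll lift, open the fingers and move above its lug.

```bash
python3 -m jog '[[[0,-3,0],0],[[0,-6,0],0],[[0,-7,0],0],[[2,-7,0],0],[[4.6,-7,0],0],[[4.6,-7,0.2],0],[[4.6,-7,0.2],0],[[4.6,-7,0.2],0]]' 4.5 30
python3 - <<'E'
from h import *
L=bolt(1)+.046*UX; L[2]=.1015; print(L.round(4)); to(L)
d=eyes.snapshot("side"); x0,y0,x1,y1=235,120,325,210
H=hsv(d); h,s,v=[H[...,i].astype(int) for i in range(3)]
m=((h<8)|(h>172))&(s>130)&(v>60); m[:,:230]=0;m[:,335:]=0;m[:145]=0;m[240:]=0
print([(b[0],b[1].round(1),b[3][:4]) for b in blobs(m,8)])
print(proj(d,manip.sense()["tcp_pos"]),proj(d,L))
cv2.imwrite("pics/lug1.png",cv2.resize(d["frame"][y0:y1,x0:x1,::-1],(595,595),interpolation=cv2.INTER_CUBIC))
E
```

```text
t: 4.6
tcp_pos: [0.6163, 0.0527, 0.1594]
tool_rot: [-0.706, -0.034, 0.036, 0.706]
force: [-0.4, 0.6, 0.9]
finger_gap: 0.529
[0.6175 0.0508 0.1015]
pos [0.6163 0.0527 0.1594] shift cm [ 0.11  5.79 -0.21] turns [ 0.    -3.141] F [-0.35  0.56  0.86] q [-0.1   0.61  1.51 -0.    1.02 -1.76] t 4.6 gap 0.529
[(np.int32(50), array([267.2, 161.7]), array([265, 157,   6,  11], dtype=int32)), (np.int32(62), array([288.3, 176.7]), array([286, 171,   6,  13], dtype=int32)), (np.int32(60), array([310.8, 193.3]), array([308, 188,   7,  13], dtype=int32))]
[266.01962283 150.0729974 ] [266.64400512 161.43265478]
```

View pics/lug1.png

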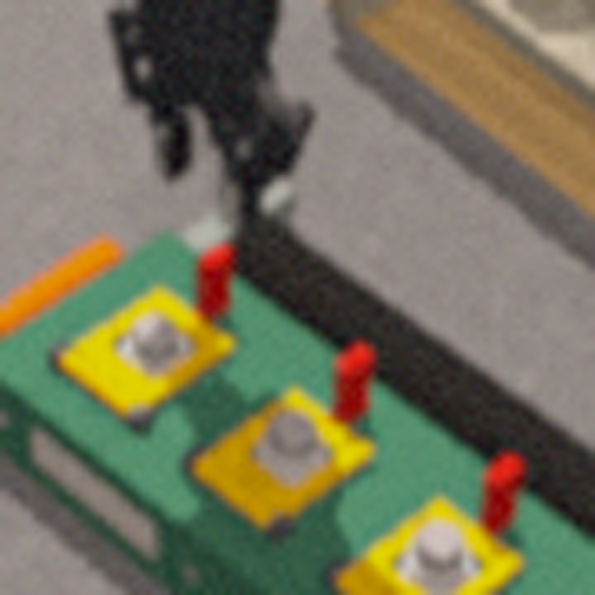

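The left head is visibly sunk. The left lug at (267.2,161.7) agrees with my prediction of (266.6,161.4), and the open fingers straddle it from above. Descending, then closing.

```bash
python3 -m jog '[[[0.15,1,-0.3],0],[[0.15,3,-0.3],0],[[0.15,5,-0.3],0],[[0.15,6.5,-0.3],0],[[0.15,7.2,-0.3],0],[[0.15,7.4,-0.3],0],[[0.15,7.4,-0.3],0],[[0.15,7.4,-0.3],0]]'
python3 -c "
from h import *
to(bolt(1)+.046*UX)"
python3 -m jog '[[[0,0,0],0],[[0,0,0],0],[[0,0,0],0],[[0,0,0],0],[[0,0,0],0],[[0,0,0],0]]' 0 40
python3 -c "
from h import *
to(bolt(1)+.046*UX)"
```

```text
t: 5.32
tcp_pos: [0.6196, 0.0495, 0.0868]
tool_rot: [0.706, 0.035, -0.034, -0.706]
force: [0.4, -0.2, -0.4]
finger_gap: 0.527
pos [0.6196 0.0495 0.0868] shift cm [-0.2  -1.32  0.14] turns [ 0.    -3.141] F [ 0.44 -0.16 -0.39] q [-0.1   0.71  1.55 -0.    0.88 -1.77] t 5.3167 gap 0.527
t: 5.82
tcp_pos: [0.6198, 0.05, 0.087]
tool_rot: [-0.706, -0.035, 0.034, 0.706]
force: [1.2, 1.9, 3.6]
finger_gap: 0.11
pos [0.6198 0.05   0.087 ] shift cm [-0.21 -1.3   0.1 ] turns [-0.     3.141] F [1.25 1.93 3.57] q [-0.1   0.71  1.55  0.    0.88 -1.77] t 5.8167 gap 0.11
```

The fingers stopped at about 9.4 mm, so the lug is gripped. Next I follow the hinge arc, up and back, in stages.

```bash
python3 -m jog '[[[-0.16,-0.44,0],0],[[-0.34,-0.87,0],0],[[-0.54,-1.3,0],0],[[-0.76,-1.71,0],0],[[-1.0,-2.1,0],0],[[-1.27,-2.5,0],0],[[-1.27,-2.5,0],0],[[-1.27,-2.5,0],0]]'
python3 -c "
from h import *
to(bolt(1)+.046*UX)"
```

```text
t: 6.48
tcp_pos: [0.6061, 0.0487, 0.1118]
tool_rot: [-0.706, -0.035, 0.035, 0.706]
force: [1.9, 3.5, -0.9]
finger_gap: 0.116
pos [0.6061 0.0487 0.1118] shift cm [1.16 1.18 0.1 ] turns [ 0.    -3.142] F [ 1.89  3.51 -0.92] q [-0.1   0.66  1.58  0.    0.91 -1.77] t 6.4833 gap 0.116
```

```bash
python3 -m jog '[[[-0.28,-0.37,0],0],[[-0.58,-0.73,0],0],[[-0.9,-1.08,0],0],[[-1.23,-1.41,0],0],[[-1.58,-1.72,0],0],[[-1.95,-2.01,0],0],[[-2.33,-2.28,0],0],[[-2.72,-2.54,0],0],[[-3.13,-2.77,0],0],[[-3.55,-2.99,0],0],[[-3.98,-3.18,0],0],[[-4.41,-3.36,0],0],[[-4.41,-3.36,0],0],[[-4.41,-3.36,0],0],[[-4.41,-3.36,0],0]]'
python3 - <<'E'
from h import *
to(bolt(1)+.046*UX)
d=eyes.snapshot("side"); x0,y0,x1,y1=235,110,325,210
cv2.imwrite("pics/open1.png",cv2.resize(d["frame"][y0:y1,x0:x1,::-1],(540,600),interpolation=cv2.INTER_CUBIC))
E
```

```text
t: 7.73
tcp_pos: [0.5622, 0.0445, 0.1448]
tool_rot: [-0.706, -0.034, 0.035, 0.707]
force: [2.3, 4.9, -3.7]
finger_gap: 0.111
pos [0.5622 0.0445 0.1448] shift cm [5.58 4.48 0.08] turns [ 0.    -3.141] F [ 2.27  4.89 -3.74] q [-0.12  0.56  1.67  0.    0.91 -1.79] t 7.7333 gap 0.111
```

View pics/open1.png

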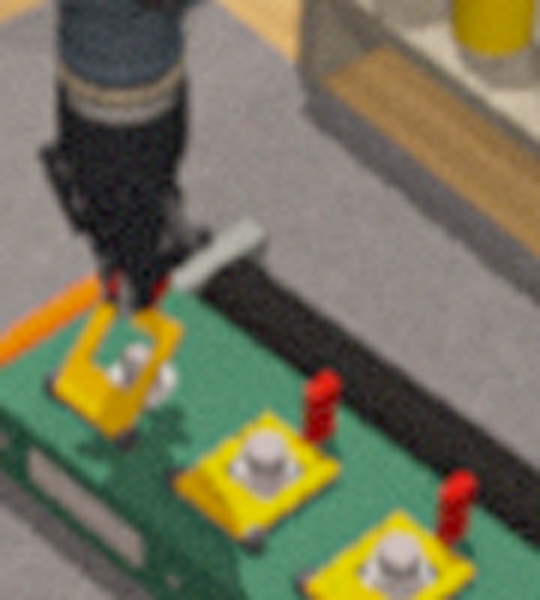

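The left cap stands open with its lug in the fingers, the bolt head shows sunk through the frame, and the other two caps are flat. The hinge geometry gives about 51°. Settling, then one last check.

```bash
python3 -m jog '[[[0,0,0],0],[[0,0,0],0],[[0,0,0],0],[[0,0,0],0],[[0,0,0],0],[[0,0,0],0]]'
python3 - <<'E'
from h import *
from station import workorder
to(bolt(1)); s=manip.sense(); print(abs(s["qd"]).max())
p=s["tcp_pos"]+[0,0,.0187]; hg=bolt(1)-.042*UX
ang=np.arctan2(p[2]-.0765,(p-hg)@UX)-np.arctan2(.0295,.089); print("angle deg",np.degrees(ang))
if ang>.78 and .08<s["finger_gap"]<.15: workorder.sign_off(); print("signed")
E
```

```text
t: 8.28
tcp_pos: [0.5622, 0.0445, 0.1448]
tool_rot: [-0.706, -0.034, 0.035, 0.707]
force: [2.5, 4.6, -2.7]
finger_gap: 0.108
pos [0.5622 0.0445 0.1448] shift cm [0.97 4.48 0.08] turns [ 0.    -3.142] F [ 2.47  4.56 -2.7 ] q [-0.12  0.56  1.67  0.    0.91 -1.79] t 8.2833 gap 0.108
0.0019950187165749802
angle deg 51.28473644235046
the job is handed in; nothing more can be done
signed
```

The left bolt is the loose one, and I handed the job in at 8.3 s with its cap held open and the arm still.

- **Finding the bolt:** I tapped the left bolt first. It sank to its stop at z = 0.092 m, 8 mm down, and the force rose to 12 N only there. It was the first one tapped, so I didn't test the other two.
- **Opening the cap:** I pinched the left cap's red lug and swung the cap up along its hinge arc.
- **Last checks:**
  - The cap angle worked out at about 51°, from the hand's position and the hinge geometry.
  - The fingers had stopped on the lug at about 9 mm open, with joint speeds below 0.002 rad/s.
  - The last picture, taken just before the final hold, shows the left cap up and the other two shut.
- **Disagreements:** Early in the push the force read nearly zero while the bolt was already moving, so the sinking showed only from the depth and a later picture. The first single-view bolt positions were about 4 mm off the two-view ones, and I used the two-view ones.
- **Not checked:** I did not re-measure the bench items at the end. The arm kept clear of them, and no contact force showed during the moves.

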